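Make up two polishing kits

ROBOT

A 6-joint arm with a two-finger parallel gripper is mounted at the origin on a cart in front of the work surface, level with it; the furniture and walls round the work are solid. World frame = base frame: x ahead of the robot, y to its left, z up, the work surface at z = 0. Lengths are in mm, angles in rad, forces in N, time in s.
With the tool pointing down it reaches from about 400 to 925 mm from the base axis. Payload 12.5 kg.
Tool frame: the origin (TCP) lies midway between the tips of the shut fingers; the grasp point (between the pads) lies 19 mm behind it (env.pinch_z is the z of the grasp point in the tool frame, in mm); z points along the fingers, y is the line along which they close (so a half turn about z gives the same grasp; the last joint's range is limited). The gripper opens to 95 mm and grips with 3 to 60 N. Pads are 20 mm wide; open, the fingers measure 119 mm over their backs; the gripper's body (75 mm by 180 mm) begins 59 mm behind the grasp point.
Start: joints at [-1.235, 0.491, 1.559, -0, 1.092, -0.106], TCP at [267.254, -564.998, 214.661] pointing down, gripper open.
Joint ranges: [-3.1, 3.1], [-0.84, 2.19], [0.05, 2.79], [-1.13, 4.28], [0.06, 2.93], [-2.69, 2.69]. Speed limits (rad/s): [2.22, 2.22, 2.79, 3.14, 3.14, 3.14].

INTERFACE

Orientations are given as [roll, pitch, yaw] about the fixed x, y, z axes, in that order (R = Rz(yaw) Ry(pitch) Rx(roll)).
In Python, from cell import env, eyes gives the robot as it stands.
- The arm moves only by the shell command python3 -m inch 'ROWS'. ROWS is JSON, a list of rows, each a list of 3 entries, a list of its own where there are three numbers: the shift along the tool's x, y, z in units of 60 mm (1.0 is 60 mm), then the turn about the tool's z in units of 5 degrees (1.0 is 5 degrees), then the closure, from -1 (fully open) to 1 (shut). In form: [[[tx, ty, tz], turn, claw], ...]. A call has exactly 10 rows; each row shifts and turns the commanded pose from where the row before left it, along the tool's axes as they then stand; what a row does not reach is not made up. A row lasts 1/8 s, in which the tool goes at most 62.5 mm and 10.7 degrees, less where a joint would pass 70% of its speed; a pose out of reach is approached as far as the arm can. A call is refused whole if a number of a shift passes 1 or a number of a turn 1, either way. A call with a gripper value outside its range is refused whole. The fingers move at their own pace and stop on an object; the grip force is fixed at half the most. Time passes only in rows, so rows that do not move let the fingers close, or fill a call up. It gives the time, the measured TCP pose, the force, the opening and the grip force at its end, in the units of the state.
- env.state(): the state, without advancing time (a new reading comes with each control period).
- eyes.read_camera(name): name is "side" or "top" or "wrist"; returns a dict with "pixels" (420x560x3 uint8, red, green, blue), "fx", "fy", "cx", "cy" (pixels), "distortion" ([k1, k2, p1, p2, k3] as OpenCV has them; the pictures are not rectified), "extrinsics" (4x4, takes a point from world to camera coordinates). Camera axes: x right, y down, z forward; pixel columns grow to the right and rows downward; lengths in mm; the calibration is good to about 2 mm. A picture is of the moment at which its call begins. There is no depth.
- env.job_done(): hands the job in; it is judged then, once.
Trained networks look in a picture, given as the dict that the camera call returned (one of the last four; its "shot" number tells which), for a name from the list of things; names that differ only in an ending like _2 or _b are one class to them, and where a whole thing is asked for, a point or a joint stands for the part that bears it (a point fixed in the world has none). Each returns a list of dicts, best first, with "score" (0 to 1); they miss things now and then, are a little off and sometimes report something else, mostly with a low value. They report only what shows in the picture. A call takes as long as a camera call. They do not tell look-alikes from the thing itself.
- eyes.boxes_of(name, picture): "centre" ([row, column] in pixels, amid what is visible of it).
- eyes.cut_out(name, picture): "mask" (420x560 bool, what is visible of it) and "centre" ([row, column] in pixels, amid what is visible of it).
- eyes.spot_point(name, picture): "centre" ([row, column] in pixels: a listed point, or the origin of a listed thing).
The state is a dict: "t": time; "joints": joint angles; "qvel": joint speeds; "tau": joint torques, N m; "eef_pos": TCP position; "tcp_rot": TCP orientation; "ft_force": force on the tool from outside, world axes, zero at the start; "moment": the same for the moment, N m; "opening": opening from 0.0 (shut) to 1.0 (fully open); "grip_force": force on a finger pad.
Only numpy, scipy, OpenCV 4.12 (cv2) and the standard library are available. Lean on these libraries where they do the work, as an engineer would, in place of code of your own. Each camera call takes 0.05 s, during which the arm holds its last target. There are 200 camera calls.

TASK

Make up two kits from the stock: the green compound bar, the abrasive pad and the loose turquoise stone go in the pink tray; the white compound bar and the felt bob go in the white tray. Set each thing down (do not drop it) lying flat on the floor of its tray, not leaning on the rim and not touching the other things in it. Leave the torch and the pot where they are.

Things in the scene. Friction and masses are not known exactly. Their poses are not given: they have to be found in the camera images.
- wax_bar_green: green bar of polishing compound, 34 x 88 x 28 mm (x, y, z), one upper edge at an end worn off; 0.16 kg. For the pink tray. Lies flat in the row of four at the left; origin at the centre of its underside, x across, y along its length, z up; yaw 1.37 to 1.77 (length pointing ahead).
- wax_bar_white: white bar of polishing compound, 32 x 72 x 26 mm (x, y, z), one upper edge at an end worn off; 0.14 kg. For the white tray. Lies flat in the row of four at the left; origin at the centre of its underside, x across, y along its length, z up; yaw 1.37 to 1.77 (length pointing ahead).
- sand_pad: hand abrasive pad, a flat block with yellow sides and a grey-brown top, 36 x 55 x 14 mm (x, y, z). For the pink tray. Lies flat in the row of four at the left; origin at the centre of its underside, x across, y along its length, z up; yaw 1.37 to 1.77 (length pointing ahead). Behind the row hangs the polisher's mesh flap (x over 0.54, y 0.03 to 0.30, z 0.06 to 0.27 m): swing across in front of it.
- bob: felt bob, an off-white felt barrel on a thin steel pin, 21 x 62 x 21 mm (x, y, z); it does not roll and grips like a block 20 mm wide centred on the origin. For the white tray. Lies flat in the row of four at the left; origin at the centre of its underside, x across, y along its length, z up; yaw 1.37 to 1.77 (length pointing ahead).
- stone_00: rough turquoise stone, a blue-green nub 23 x 26 x 21 mm (x, y, z), in front of the trays near the bench edge, the only stone loose on the open bench (those in the tin and drawers at the left are not wanted). For the pink tray. Origin at the centre of its underside at the start, z up; yaw within 0.4 rad of 0; pinch it across y at mid-height.
- pink_tray: pink tray, fixed with its underside 5 mm over the bench, 191 x 201 mm outside (x, y), rim 30 mm high. Origin at the centre of its underside, z up; its inner floor is 3 mm above the origin and flat over 166 x 176 mm (x, y); walls stand 87 mm (x) and 92 mm (y) from the centre. Either tray may be the left one; yaw within 0.12 rad of 0.
- white_tray: white tray, fixed with its underside 5 mm over the bench, 141 x 151 mm outside (x, y), rim 28 mm high. Origin at the centre of its underside, z up; its inner floor is 3 mm above the origin and flat over 116 x 126 mm (x, y); walls stand 62 mm (x) and 67 mm (y) from the centre. Beside the pink tray; yaw within 0.12 rad of 0.
- torch: small black pocket torch, 25 x 78 x 25 mm (x, y, z), lying along y behind the trays; belongs to no kit, leave it. Origin near the centre of its underside, z up.
- powder_pot: round white pot with a blue screw lid, 56 mm across, 52 mm high, standing behind the trays; belongs to no kit, leave it. Origin at the centre of its underside, z up.
Not all that is in view belongs to the job. Of the things that look like the sand_pad, the larger one is meant.

How it is judged (in metres and radians):
At the end, for the whole second after the job is handed in: Each thing rests on the floor of its own tray, centre within 80 x 85 mm (pink) or 56 x 61 mm (white) of the tray's centre along its x and y, lying level within 0.1 rad, bars and pad right way up, none touching another of its kit; all released and at rest (x of wax_bar_green in the frame of pink_tray between -0.08 and 0.08 m and y of wax_bar_green in the frame of pink_tray between -0.085 and 0.085 m and angle between wax_bar_green's own y axis and vertical between 1.47 and 1.67 rad and z of each of wax_bar_green, sand_pad in the frame of pink_tray below 0.01 m and angle between each of wax_bar_green, sand_pad, wax_bar_white's own z axis and vertical below 0.1 rad and linear speed of each of wax_bar_green, sand_pad, stone_00, wax_bar_white, bob below 0.02 m/s and angular speed of each of wax_bar_green, sand_pad, stone_00, wax_bar_white, bob below 0.2 rad/s and contact force between each of wax_bar_green, sand_pad, stone_00, wax_bar_white, bob and the fingers below 0.05 N and x of sand_pad in the frame of pink_tray between -0.08 and 0.08 m and y of sand_pad in the frame of pink_tray between -0.085 and 0.085 m and angle between sand_pad's own y axis and vertical between 1.47 and 1.67 rad and x of stone_00 in the frame of pink_tray between -0.08 and 0.08 m and y of stone_00 in the frame of pink_tray between -0.085 and 0.085 m and z of stone_00 in the frame of pink_tray below 0.027 m and contact force between wax_bar_green and sand_pad below 0.05 N and contact force between each of wax_bar_green, sand_pad and stone_00 below 0.05 N and x of wax_bar_white in the frame of white_tray between -0.056 and 0.056 m and y of wax_bar_white in the frame of white_tray between -0.061 and 0.061 m and angle between wax_bar_white's own y axis and vertical between 1.47 and 1.67 rad and z of wax_bar_white in the frame of white_tray below 0.01 m and x of bob in the frame of white_tray between -0.056 and 0.056 m and y of bob in the frame of white_tray between -0.061 and 0.061 m and angle between bob's own y axis and vertical between 1.47 and 1.67 rad and z of bob in the frame of white_tray below 0.021 m and contact force between wax_bar_white and bob below 0.05 N).
It fails at once if the torch is moved by more than 20 mm (distance of torch from where it was at the start of the episode above 0.02 m).
It fails at once if the pot is moved by more than 20 mm (distance of powder_pot from where it was at the start of the episode above 0.02 m).
It fails at once if a kit thing is dropped (falls free at more than 0.8 m/s, that is from more than about 30 mm) ((linear speed of wax_bar_green above 0.8 m/s and contact force between wax_bar_green and anything else below 0.01 N) or (linear speed of wax_bar_white above 0.8 m/s and contact force between wax_bar_white and anything else below 0.01 N) or (linear speed of sand_pad above 0.8 m/s and contact force between sand_pad and anything else below 0.01 N) or (linear speed of bob above 0.8 m/s and contact force between bob and anything else below 0.01 N) or (linear speed of stone_00 above 0.8 m/s and contact force between stone_00 and anything else below 0.01 N)).
It also fails if it takes over 123 s, if anything falls off the work surface, if the arm or the gripper's body presses on something with over 40 N, if the wrist force passes 120 N, or if a joint passes its speed limit or range.

## Working session

There is one attempt and no reset: what is moved stays moved. The work goes in short steps, Python scripts to look and compute and a shell command to move; the robot and the scene stay as the last step left them, time stands still between calls to the robot, and variables do not carry over. Pictures are saved under pics/ and viewed, at most 17 in all, crops included, and the job is handed in when it is done.

```bash
ls; mkdir -p pics; cat > h.py <<'E'
import numpy as np, cv2
from cell import env, eyes
names=["wax_bar_green","wax_bar_white","sand_pad","bob","stone_00","pink_tray","white_tray","torch","powder_pot"]
def ray(p,rc,z):
    K=np.array([[p["fx"],0,p["cx"]],[0,p["fy"],p["cy"]],[0,0,1.]])
    u=cv2.undistortPoints(np.array([[[rc[1],rc[0]]]],float),K,np.array(p["distortion"],float))[0,0]
    T=np.array(p["extrinsics"]);R,t=T[:3,:3],T[:3,3]
    c=-R.T@t; d=R.T@np.array([u[0],u[1],1]); s=(z-c[2])/d[2]
    return c+s*d
def save(p,f,crop=None,k=1):
    im=p["pixels"][:,:,::-1]
    if crop: im=im[crop[0]:crop[1],crop[2]:crop[3]]
    cv2.imwrite("pics/"+f,cv2.resize(im,None,fx=k,fy=k,interpolation=cv2.INTER_CUBIC))
E
python3 - <<'E'
from h import *
print(env.state()); print(env.pinch_z)
for c in ["top","side"]:
    p=eyes.read_camera(c); save(p,c+"0.png")
    print(c, np.round(np.linalg.inv(np.array(p["extrinsics"])),2).tolist())
    for n in names:
        for m in eyes.spot_point(n,p)[:3]: print(n,m["score"],np.round(m["centre"],1),np.round(ray(p,m["centre"],0 if 'tray' not in n else 5)[:2],1))
E
```

```text
pics
{'t': 0.0, 'joints': array([-1.23459396e+00,  4.91571606e-01,  1.55948684e+00,  2.88726554e-05,
        1.09166635e+00, -1.05610796e-01]), 'qvel': array([ 0.00135704,  0.00049382,  0.00040808,  0.00050277, -0.00039531,
        0.00065944]), 'tau': array([-1.15585855e-03, -6.12645578e+01, -2.58190405e+01,  6.91840751e-02,
        4.81327402e-02, -1.26604650e-04]), 'eef_pos': array([ 267.17399217, -564.73655822,  214.04138227]), 'tcp_rot': array([-3.14046952e+00, -1.44807871e-04,  4.41799759e-01]), 'ft_force': array([-0.39947477,  0.04842335,  0.26220479]), 'moment': array([ 0.02486531,  0.04880598, -0.00710227]), 'grip_force': 0.0, 'opening': 1.003984859135716}
-18.8
top [[0.07, -0.97, 0.22, 317.94], [-1.0, -0.07, 0.02, -15.61], [-0.01, -0.22, -0.98, 1002.3], [0.0, 0.0, 0.0, 1.0]]
wax_bar_green 0.82 [250.3 181. ] [437.7 232.3]
wax_bar_white 0.61 [255.5 217.7] [431.9 145.7]
sand_pad 0.91 [262.6 255.5] [421.9  56.8]
sand_pad 0.67 [228.7 262.2] [502.3  47.9]
sand_pad 0.58 [165.  354.3] [ 675.1 -162. ]
bob 0.67 [252.8 149.3] [426.5 305.3]
stone_00 0.49 [295.9 392.3] [ 369.  -259.4]
pink_tray 0.71 [223.  331.8] [ 526.7 -113.9]
white_tray 0.84 [235.7 431.8] [ 513.3 -347.5]
torch 0.83 [165.2 357. ] [ 675.1 -168.6]
powder_pot 0.7 [155.7 319.2] [692.8 -75.8]
powder_pot 0.45 [251.3 184.7] [436.  223.4]
side [[-0.96, -0.17, 0.23, 253.26], [-0.29, 0.53, -0.8, 909.38], [0.02, -0.83, -0.56, 688.63], [0.0, 0.0, 0.0, 1.0]]
wax_bar_green 0.64 [296.4 275.1] [440.3 228.7]
wax_bar_white 0.92 [270.4 284. ] [444.7 140.6]
sand_pad 0.82 [253.4 304.8] [413.1  64.9]
sand_pad 0.71 [241.2 269.1] [510.2  44.6]
bob 0.59 [324.7 268.8] [429.5 310.4]
stone_00 0.56 [189.5 341.3] [ 378.2 -265.8]
pink_tray 0.77 [205.7 276.6] [ 536.1 -111.8]
white_tray 0.87 [165.4 301. ] [ 528.1 -368.7]
```

View pics/top0.png

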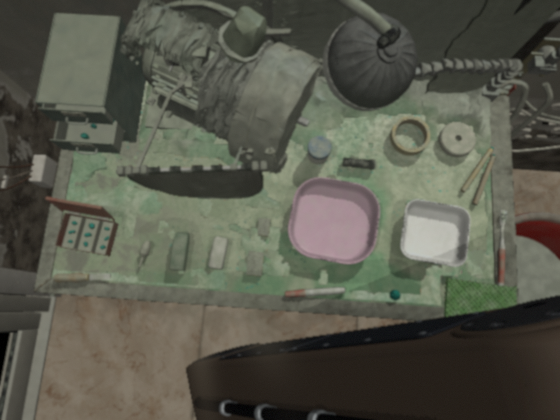

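View pics/side0.png

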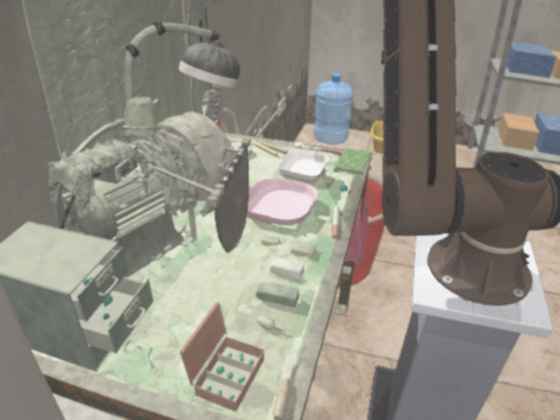

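```bash
python3 - <<'E'
from h import *
H=dict(wax_bar_green=28,wax_bar_white=26,sand_pad=14,bob=21,stone_00=21,pink_tray=35,white_tray=33)
p=eyes.read_camera("top"); save(p,"crop1.png",(190,320,120,320),4)
for n,h in H.items():
    for m in eyes.cut_out(n,p)[:3]:
        cs,_=cv2.findContours(m["mask"].astype(np.uint8),cv2.RETR_EXTERNAL,cv2.CHAIN_APPROX_NONE)
        c=max(cs,key=cv2.contourArea)[:,0]
        w=np.array([ray(p,(a[1],a[0]),h)[:2] for a in c],np.float32)
        r=cv2.minAreaRect(w); print(n,round(m["score"],2),np.round(m["centre"]),np.round(r[0],1),np.round(r[1],1),round(r[2],1))
E
```

```text
wax_bar_green 0.61 [255. 181.] [431.4 228.7] [38.4 85.9] 89.4
wax_bar_white 0.76 [254. 215.] [435.2 140.6] [35.  72.8] 84.1
wax_bar_white 0.66 [232. 434.] [ 518.5 -347.9] [153.2 144.4] 83.3
sand_pad 0.71 [260. 254.] [420.8  55.9] [52.6 34.3] 4.7
sand_pad 0.54 [229. 262.] [504.1  44.4] [42.6 25.5] 4.5
bob 0.63 [248. 147.] [424.7 312.3] [21.1 54.2] 70.8
stone_00 0.61 [253. 219.] [436.1 140.1] [35.6 73.2] 84.9
pink_tray 0.98 [224. 334.] [ 529.3 -116.2] [201.  190.2] 83.3
white_tray 0.71 [235. 435.] [ 516.7 -345.7] [151.2 142.4] 83.3
white_tray 0.34 [153. 323.] [696.2 -72.6] [68.  52.2] 3.4
```

View pics/crop1.png

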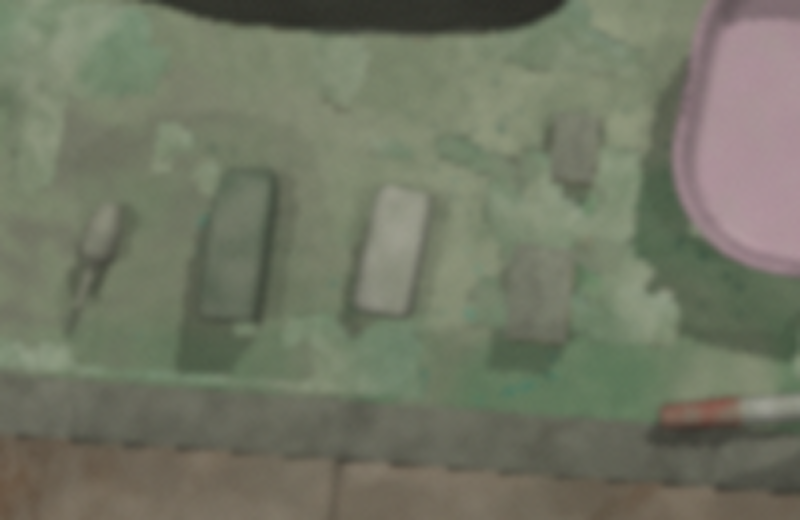

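Two pad-like blocks stand at about (row 262, col 255) and (228, 262). The first measures about 53x34 mm and the second 43x26 mm, so the larger, nearer one at (262,255) is the sand_pad (36x55), as the crop confirms. The stone is the lone blue-green nub at (295,393).

```bash
python3 -m inch '[[[0,0,0],1,-1],[[0,0,0],1,-1],[[0,0,0],1,-1],[[0,0,0],1,-1],[[0,0,0],1,-1],[[0.25,-0.72,0.15],0.06,-1],[[0.25,-0.72,0.15],0,-1],[[0.25,-0.72,0.15],0,-1],[[0.25,-0.72,0.15],0,-1],[[0.25,-0.72,0.15],0,-1]]' && python3 -m inch '[[[0.25,-0.72,0.15],0,-1],[[0.25,-0.72,0.15],0,-1],[[0,0,0],0,-1],[[0,0,0],0,-1],[[0,0,0],0,-1],[[0,0,0],0,-1],[[0,0,0],0,-1],[[0,0,0],0,-1],[[0,0,0],0,-1],[[0,0,0],0,-1]]'
cat >> h.py <<'E'
def outline(p,n,h,k=2):
    for m in eyes.cut_out(n,p)[:k]:
        cs,_=cv2.findContours(m["mask"].astype(np.uint8),cv2.RETR_EXTERNAL,cv2.CHAIN_APPROX_NONE)
        c=max(cs,key=cv2.contourArea)[:,0]
        w=np.array([ray(p,(a[1],a[0]),h)[:2] for a in c],np.float32)
        r=cv2.minAreaRect(w); print(n,round(m["score"],2),np.round(m["centre"]),np.round(r[0],1),np.round(r[1],1),round(r[2],1))
def spots(p,n,z=0,k=2):
    for m in eyes.spot_point(n,p)[:k]: print("  spot",n,round(m["score"],2),np.round(m["centre"]),np.round(ray(p,m["centre"],z)[:2],1))
def st():
    s=env.state(); print("t",round(s["t"],2),np.round(s["eef_pos"],1),np.round(s["tcp_rot"],3),"F",np.round(s["ft_force"],1),"op",round(s["opening"],3),"grip",round(s["grip_force"],1),"j6",round(s["joints"][5],2))
E
python3 - <<'E'
from h import *
p=eyes.read_camera("wrist"); save(p,"w1.png"); st()
outline(p,"stone_00",10); spots(p,"stone_00")
for n in ["pink_tray","white_tray"]: outline(p,n,35,1); spots(p,n,5,1)
p=eyes.read_camera("top"); outline(p,"stone_00",10); spots(p,"stone_00")
E
```

```text
t: 2.65
eef_pos: [342.3, -347.6, 169.6]
tcp_rot: [3.141, -0.0, -0.0]
ft_force: [0.8, -1.0, 0.1]
opening: 1.004
grip_force: 0.0
t: 3.9
eef_pos: [372.0, -262.5, 151.6]
tcp_rot: [3.142, -0.0, 0.0]
ft_force: [-0.2, -0.3, 0.1]
opening: 1.004
grip_force: 0.0
t 3.95 [ 372.  -262.5  151.6] [ 3.142 -0.     0.   ] F [ 0.2 -0.9  0.3] op 1.002 grip 0.0 j6 0.81
  spot stone_00 0.96 [195. 276.] [ 377.1 -256.7]
pink_tray 0.96 [ 65. 113.] [ 492.9 -112.4] [204.8 120.5] 88.7
  spot pink_tray 0.83 [ 37. 123.] [ 531.8 -112.9]
  spot white_tray 0.98 [ 49. 366.] [ 519.9 -341.9]
```

View pics/w1.png

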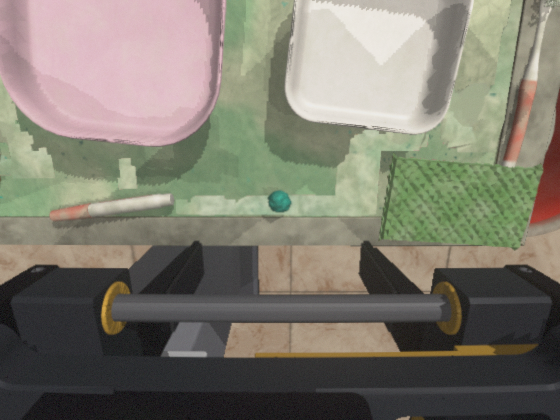

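The wrist view shows the stone at (201,279) between the red-handled knife (left) and the green mat (right), with the pink tray ahead left and the white tray ahead right.

```bash
python3 - <<'E'
from h import *
p=eyes.read_camera("wrist")
px=p["pixels"].astype(int); m=((px[:,:,1]-px[:,:,0]>40)&(px[:,:,2]-px[:,:,0]>30)).astype(np.uint8); m[:150]=0;m[:,:200]=0;m[:,360:]=0;m[240:]=0
ys,xs=np.nonzero(m);print(len(ys),ys.min(),ys.max(),xs.min(),xs.max(),ys.mean(),xs.mean())
print(ray(p,(ys.mean(),xs.mean()),10),ray(p,(ys.max(),xs.min()),10),ray(p,(ys.min(),xs.max()),10), ray(p,(217,279),0))
# tray front/side rim edges
for a in [(118,300),(130,420),(90,287),(30,292),(125,60),(142,150),(80,218),(20,222)]: print(a,np.round(ray(p,a,34)[:2],1))
E
```

```text
311 191 210 270 290 200.475884244373 279.87781350482317
[ 373.8687874  -260.64363012   10.        ] [ 363.46255971 -250.16320286   10.        ] [ 384.04366977 -271.19589216   10.        ] [ 352.65569657 -259.62924117    0.        ]
(118, 300) [ 456.6 -279. ]
(130, 420) [ 446.6 -389.4]
(90, 287) [ 480.4 -267.1]
(30, 292) [ 528.3 -271. ]
(125, 60) [451.6 -57.6]
(142, 150) [ 435.6 -140.3]
(80, 218) [ 488.8 -206.4]
(20, 222) [ 536.1 -212.1]
```

```bash
python3 -m inch '[[[0.03,-0.03,0.45],0,-1],[[0,0,0.45],0,-1],[[0,0,0.45],0,-1],[[0,0,0.45],0,-1],[[0,0,0.45],0,-1],[[0,0,0.1],0,-1],[[0,0,0.1],0,-1],[[0,0,0],0,-1],[[0,0,0],0,-1],[[0,0,0],0,0]]' && python3 -m inch '[[[0,0,0],0,1],[[0,0,0],0,1],[[0,0,0],0,1],[[0,0,0],0,1],[[0,0,0],0,1],[[0,0,0],0,1],[[0,0,0],0,1],[[0,0,-0.1],0,1],[[0,0,-0.15],0,1],[[0,0,-0.2],0,1]]'
```

```text
t: 5.7
eef_pos: [373.9, -260.9, 5.1]
tcp_rot: [3.141, -0.001, 0.0]
ft_force: [0.5, 0.7, 0.2]
opening: 0.944
grip_force: 0.0
t: 6.95
eef_pos: [373.7, -260.7, 32.4]
tcp_rot: [3.142, -0.0, 0.0]
ft_force: [0.5, -0.6, 0.3]
opening: 0.24
grip_force: 30.0
```

```bash
python3 -m inch '[[[0,0,-0.45],0,1],[[0,0,-0.45],0,1],[[0.2,-0.2,0],0.5,1],[[0.35,-0.4,0],0.5,1],[[0.4,-0.4,0],0,1],[[0.4,-0.4,0],0,1],[[0.35,-0.38,0],0,1],[[0,0,0],0,1],[[0,0,0.4],0,1],[[0,0,0.4],0,1]]' && python3 -c "
from h import *
st(); p=eyes.read_camera('wrist'); save(p,'w2.png')"
```

```text
t: 8.2
eef_pos: [482.3, -161.6, 37.8]
tcp_rot: [3.141, -0.001, -0.087]
ft_force: [-0.5, -0.2, 0.3]
opening: 0.242
grip_force: 30.0
t 8.2 [ 482.3 -161.6   37.8] [ 3.141e+00 -1.000e-03 -8.700e-02] F [-0.5 -0.2  0.3] op 0.242 grip 30.0 j6 1.2
```

View pics/w2.png

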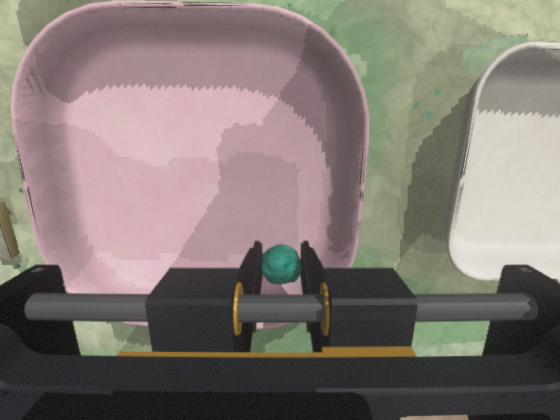

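```bash
python3 -m inch '[[[-0.08,-0.08,0.1],0,1],[[0,0,0.15],0,1],[[0,0,0.08],0,1],[[0,0,0.05],0,1],[[0,0,0.02],0,1],[[0,0,0],0,1],[[0,0,0],0,0.4],[[0,0,0],0,0.2],[[0,0,0],0,0.1],[[0,0,0],0,0.1]]' && python3 -m inch '[[[0,0,-0.1],0,0.1],[[0,0,-0.5],0,0.1],[[0,0,-0.6],0,-0.2],[[0,0,-0.4],0,-0.2],[[-0.25,-0.8,0],-0.5,-0.2],[[-0.25,-0.8,0],-0.5,-0.2],[[-0.25,-0.8,0],0,-0.2],[[-0.25,-0.8,0],0,-0.2],[[0,0,0],0,-0.2],[[0,0,0],0,-0.2]]'
python3 - <<'E'
from h import *
p=eyes.read_camera("wrist"); save(p,"w3.png"); st()
for n,h in dict(wax_bar_green=28,wax_bar_white=26,sand_pad=14,bob=15,pink_tray=35).items(): outline(p,n,h); spots(p,n,5 if 'tray' in n else 0)
E
```

```text
t: 9.5
eef_pos: [478.3, -155.9, 13.7]
tcp_rot: [3.142, -0.0, -0.087]
ft_force: [1.2, -0.4, 0.6]
opening: 0.451
grip_force: 0.0
t: 10.75
eef_pos: [425.1, 37.6, 110.0]
tcp_rot: [3.141, -0.001, 0.001]
ft_force: [0.1, -0.8, 1.0]
opening: 0.598
grip_force: 0.0
t 10.8 [425.1  37.2 109.8] [ 3.141e+00 -1.000e-03 -0.000e+00] F [ 0.2 -0.2 -0.2] op 0.596 grip 0.0 j6 1.5
wax_bar_green 0.74 [200.  66.] [437.2 226.8] [48.7 90.1] 89.4
  spot wax_bar_green 0.59 [197.  77.] [438.2 233. ]
wax_bar_white 0.73 [199. 162.] [440.3 142.2] [37.3 74.9] 84.9
  spot wax_bar_white 0.55 [ 91. 456.] [ 533.1 -113.9]
sand_pad 0.74 [121. 269.] [507.2  47.5] [25.3 40.7] 88.8
sand_pad 0.73 [218. 251.] [421.9  60.9] [35.9 57.2] 89.5
  spot sand_pad 0.81 [122. 270.] [506.   47.7]
  spot sand_pad 0.57 [213. 254.] [422.2  64. ]
pink_tray 0.9 [102. 454.] [ 511.3 -101.1] [161.1 184.6] 1.5
  spot pink_tray 0.91 [ 92. 460.] [ 531.7 -114.9]
```

View pics/w3.png

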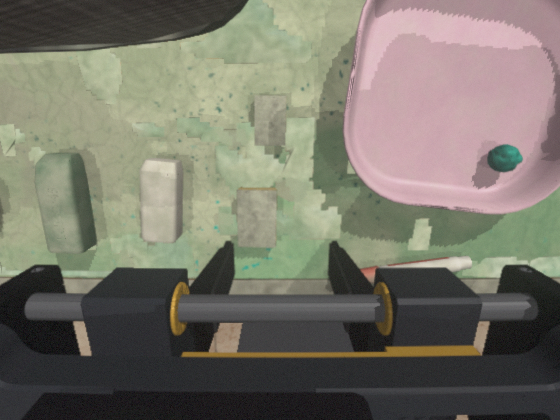

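Stone lies in the pink tray at (157,505); the larger pad is at (218,257), white bar (200,161), green bar (202,65); the smaller decoy pad is at (121,269).

```bash
python3 -m inch '[[[-0.05,-0.2,0],0,-0.3],[[0,-0.18,0.2],0,-0.3],[[0,0,0.5],0,-0.3],[[0,0,0.5],0,-0.3],[[0,0,0.3],0,-0.3],[[0,0,0.15],0,-0.3],[[0,0,0.1],0,-0.3],[[0,0,0],0,-0.3],[[0,0,0],0,0.3],[[0,0,0],0,1]]' && python3 -m inch '[[[0,0,0],0,1],[[0,0,0],0,1],[[0,0,0],0,1],[[0,0,0],0,1],[[0,0,0],0,1],[[0,0,0],0,1],[[0,0,-0.1],0,1],[[0,0,-0.2],0,1],[[0,0,-0.4],0,1],[[0,0,-0.5],0,1]]' && python3 -c "
from h import *
st(); p=eyes.read_camera('wrist'); save(p,'w4.png',(150,330,150,450),2)"
```

```text
t: 12.55
eef_pos: [421.9, 60.6, 5.0]
tcp_rot: [3.141, -0.001, 0.0]
ft_force: [0.4, -0.7, -0.1]
opening: 0.495
grip_force: 0.0
t: 13.8
eef_pos: [421.3, 60.6, 77.8]
tcp_rot: [3.142, 0.001, 0.0]
ft_force: [-0.0, -0.0, -1.1]
opening: 0.376
grip_force: 30.0
t 13.8 [421.3  60.6  77.8] [3.142e+00 1.000e-03 0.000e+00] F [-0.  -0.  -1.1] op 0.376 grip 30.0 j6 1.56
```

View pics/w4.png

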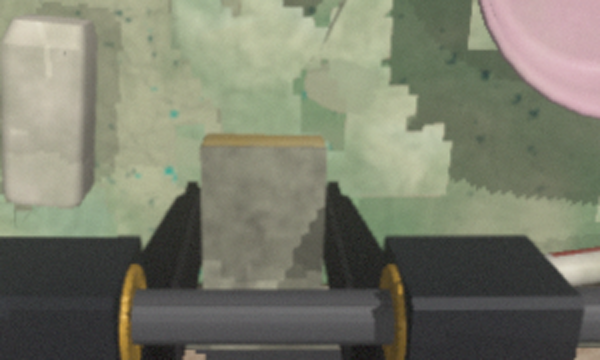

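```bash
python3 -m inch '[[[0.1,0.5,0],0,1],[[0.1,0.7,0],0,1],[[0.1,0.7,0],0,1],[[0.5,0.5,0],0,1],[[0.55,0.5,0],0,1],[[0.55,0.48,0],0,1],[[0.55,0.3,0],0,1],[[0,0,0],0.5,1],[[0,0,0.2],0.5,1],[[0,0,0.3],0,1]]' && python3 -m inch '[[[0,0,0.3],0,1],[[0,0,0.15],0,1],[[0,0,0.06],0,1],[[0,0,0.05],0,1],[[0,0,0],0,1],[[0,0,0],0,0.2],[[0,0,0],0,0.05],[[0,0,0],0,0.05],[[0,0,0],0,0.05],[[0,0,-0.1],0,0.05]]'
```

```text
t: 15.1
eef_pos: [568.8, -160.2, 46.7]
tcp_rot: [3.141, -0.001, -0.087]
ft_force: [0.7, -0.0, 0.3]
opening: 0.374
grip_force: 30.0
t: 16.35
eef_pos: [568.5, -160.1, 18.9]
tcp_rot: [-3.141, 0.001, -0.087]
ft_force: [0.0, -0.3, 0.3]
opening: 0.474
grip_force: 0.0
```

```bash
python3 -m inch '[[[0,0,-0.5],0,0.05],[[0,0,-0.5],-0.5,0],[[0,0,-0.5],-0.5,-0.2],[[-0.6,-0.3,0],0,-0.3],[[-0.6,-0.7,0],0,-0.3],[[-0.6,-0.8,0],0,-0.3],[[-0.38,-0.8,0],0,-0.3],[[0,-0.8,0],0,-0.3],[[0,-0.8,0],0,-0.3],[[0,-0.8,0],0,-0.3]]' && python3 -m inch '[[[0,-0.8,0],0,-0.3],[[0,-0.67,0],0,-0.3],[[0,0,0],0,-0.3],[[0,0,0],0,-0.3],[[0,0,0],0,-0.3],[[0,0,0],0,-0.3],[[0,0,0],0,-0.3],[[0,0,0],0,-0.3],[[0,0,0],0,-0.3],[[0,0,0],0,-0.3]]'
python3 - <<'E'
from h import *
p=eyes.read_camera("wrist"); save(p,"w5.png"); st()
for n,h in dict(wax_bar_green=28,wax_bar_white=26,bob=15).items(): outline(p,n,h); spots(p,n,0)
p=eyes.read_camera("top")
for n,h in dict(pink_tray=35,sand_pad=22,stone_00=18).items(): outline(p,n,h); spots(p,n,8)
E
```

```text
t: 17.6
eef_pos: [437.8, 141.4, 109.6]
tcp_rot: [-3.142, -0.001, 0.0]
ft_force: [0.8, 0.1, -0.9]
opening: 0.654
grip_force: 0.0
t: 18.85
eef_pos: [437.8, 228.0, 109.0]
tcp_rot: [3.141, -0.0, 0.0]
ft_force: [0.4, 1.5, -0.2]
opening: 0.646
grip_force: 0.0
t 18.9 [437.8 228.  109. ] [3.141 0.    0.   ] F [-0.1 -0.3 -0.5] op 0.653 grip 0.0 j6 1.92
wax_bar_green 0.9 [214. 274.] [438.7 235.1] [33.3 90.1] 89.6
  spot wax_bar_green 0.87 [210. 276.] [438.5 233.9]
wax_bar_white 0.89 [214. 373.] [440.7 149.8] [36.3 74.1] 84.8
  spot wax_bar_white 0.77 [210. 368.] [438.7 146. ]
bob 0.57 [217. 185.] [425.5 316.3] [21.1 59.1] 85.7
  spot bob 0.91 [226. 187.] [422.8 319.7]
pink_tray 0.57 [223. 330.] [ 529.  -115.6] [201.5 190.3] 83.5
  spot pink_tray 0.81 [222. 333.] [ 527.7 -117. ]
  spot pink_tray 0.39 [250. 180.] [436.9 231.5]
sand_pad 0.79 [206. 355.] [ 564.  -162.2] [37.4 55.6] 83.2
sand_pad 0.7 [226. 264.] [502.8  43.6] [27.1 41.9] 89.4
  spot sand_pad 0.6 [205. 352.] [ 572.8 -160.2]
  spot sand_pad 0.59 [229. 262.] [500.4  47.4]
  spot stone_00 0.68 [256. 218.] [428.8 143.3]
  spot stone_00 0.65 [246. 354.] [ 476.4 -167.7]
```

View pics/w5.png

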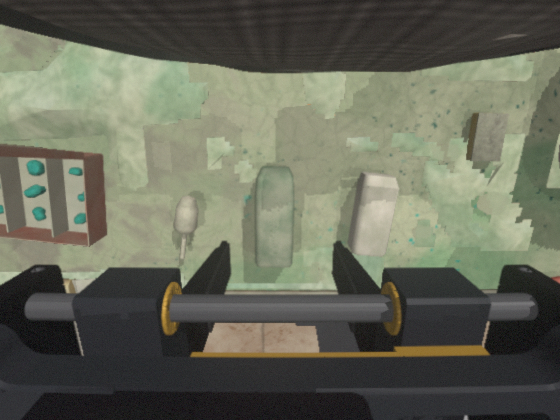

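Green bar at (215,274) between the fingers, white bar (214,374) tilted slightly, bob (215,186); tin with stones at far left.

```bash
python3 -m inch '[[[0,-0.08,0],0,-0.3],[[0,0,0.4],0,-0.3],[[0,0,0.5],0,-0.3],[[0,0,0.4],0,-0.3],[[0,0,0.25],0,-0.3],[[0,0,0.1],0,-0.3],[[0,0,0.08],0,-0.3],[[0,0,0],0,-0.3],[[0,0,0],0,0.3],[[0,0,0],0,1]]' && python3 -m inch '[[[0,0,0],0,1],[[0,0,0],0,1],[[0,0,0],0,1],[[0,0,0],0,1],[[0,0,0],0,1],[[0,0,0],0,1],[[0,0,-0.1],0,1],[[0,0,-0.2],0,1],[[0,0,-0.4],0,1],[[0,0,-0.5],0,1]]' && python3 -c "
from h import *
st(); p=eyes.read_camera('wrist'); save(p,'w6.png',(150,330,150,450),2); outline(p,'wax_bar_green',100)"
```

```text
t: 20.8
eef_pos: [437.9, 232.9, 5.6]
tcp_rot: [-3.141, -0.001, 0.0]
ft_force: [0.4, 0.1, -0.7]
opening: 0.493
grip_force: 0.0
t: 22.05
eef_pos: [437.5, 232.7, 78.2]
tcp_rot: [3.141, 0.001, 0.0]
ft_force: [0.1, -0.9, -1.4]
opening: 0.344
grip_force: 29.9
t 22.05 [437.5 232.7  78.2] [3.141e+00 1.000e-03 0.000e+00] F [ 0.1 -0.9 -1.4] op 0.344 grip 29.9 j6 1.93
wax_bar_green 0.61 [251. 283.] [456.2 233.5] [58.4 32.9] 1.6
```

View pics/w6.png

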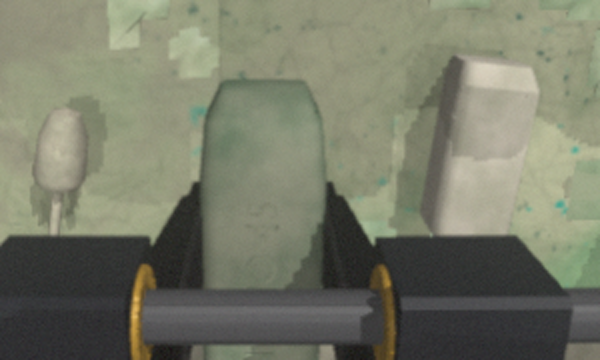

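```bash
python3 -m inch '[[[0,0.5,0],0,1],[[0.1,0.75,0],0,1],[[0.1,0.75,0],0,1],[[0.1,0.75,0],0,1],[[0.1,0.75,0],0,1],[[0.1,0.75,0],0,1],[[0.1,0.75,0],0,1],[[0.4,0.16,0],0,1],[[0.4,0,0],0,1],[[0.18,0,0],0.5,1]]' && python3 -m inch '[[[0,0,0.2],0.5,1],[[0,0,0.3],0,1],[[0,0,0.3],0,1],[[0,0,0.15],0,1],[[0,0,0.06],0,1],[[0,0,0.05],0,1],[[0,0,0],0,1],[[0,0,0],0,0.3],[[0,0,0],0,0.1],[[0,0,0],0,0.1]]' && python3 -m inch '[[[0,0,0],0,0.1],[[0,0,-0.1],0,0.1],[[0,0,-0.4],0,0.1],[[0,0,-0.5],0,0],[[0,0,-0.5],0,-0.2],[[-0.5,0,0],-0.5,-0.3],[[-0.6,-0.2,0],-0.5,-0.3],[[-0.5,-0.8,0],0,-0.3],[[0,-0.8,0],0,-0.3],[[0,-0.8,0],0,-0.3]]'
python3 - <<'E'
from h import *
st(); p=eyes.read_camera("top"); outline(p,"wax_bar_green",36,1)
E
```

```text
t: 23.4
eef_pos: [533.3, -77.1, 76.6]
tcp_rot: [3.142, 0.0, -0.045]
ft_force: [-0.4, -0.5, -1.3]
opening: 0.345
grip_force: 29.9
t: 24.65
eef_pos: [532.8, -76.8, 13.9]
tcp_rot: [3.141, -0.001, -0.087]
ft_force: [0.2, -0.3, 0.9]
opening: 0.444
grip_force: 0.0
t: 25.9
eef_pos: [437.1, 84.7, 104.2]
tcp_rot: [3.142, -0.001, -0.0]
ft_force: [0.9, -0.6, -0.4]
opening: 0.649
grip_force: 0.0
t 25.9 [437.1  84.7 104.2] [ 3.142e+00 -1.000e-03 -0.000e+00] F [ 0.9 -0.6 -0.4] op 0.649 grip 0.0 j6 1.61
wax_bar_green 0.77 [222. 316.] [525.5 -79.2] [40.6 92.7] 81.4
```

```bash
python3 -m inch '[[[0,-0.5,0],0,-0.3],[[0.03,-0.5,0],0,-0.3],[[0,0,0.2],0.5,-0.3],[[0,0,0.4],0.5,-0.3],[[0,0,0.5],0,-0.3],[[0,0,0.3],0,-0.3],[[0,0,0.15],0,-0.3],[[0,0,0.1],0,-0.3],[[0,0,0],0,-0.3],[[0,0,0],0,0.3]]' && python3 -m inch '[[[0,0,0],0,1],[[0,0,0],0,1],[[0,0,0],0,1],[[0,0,0],0,1],[[0,0,0],0,1],[[0,0,0],0,1],[[0,0,-0.1],0,1],[[0,0,-0.2],0,1],[[0,0,-0.4],0,1],[[0,0,-0.5],0,1]]' && python3 -c "
from h import *
st(); p=eyes.read_camera('wrist'); save(p,'w7.png',(150,330,150,450),2)"
```

```text
t: 27.25
eef_pos: [439.3, 143.4, 5.1]
tcp_rot: [-3.141, -0.001, -0.087]
ft_force: [0.5, 1.0, -0.7]
opening: 0.591
grip_force: 0.0
t: 28.5
eef_pos: [438.7, 143.3, 77.7]
tcp_rot: [3.141, 0.001, -0.087]
ft_force: [-0.4, -0.1, -1.0]
opening: 0.335
grip_force: 30.0
t 28.5 [438.7 143.3  77.7] [ 3.141e+00  1.000e-03 -8.700e-02] F [-0.4 -0.1 -1. ] op 0.335 grip 30.0 j6 1.83
```

View pics/w7.png

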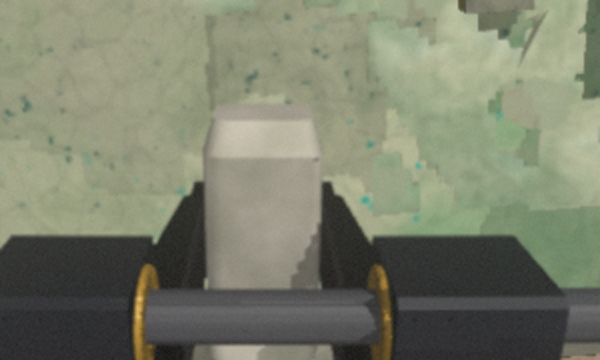

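```bash
python3 -m inch '[[[0.2,0.5,0],0,1],[[0.2,0.75,0],0,1],[[0.2,0.75,0],0,1],[[0.2,0.75,0],0,1],[[0.2,0.75,0],0,1],[[0.2,0.75,0],0,1],[[0.2,0.75,0],0,1],[[0.2,0.75,0],0,1],[[0.2,0.75,0],0,1],[[0.2,0.75,0],0,1]]' && python3 -m inch '[[[0.03,0.3,0],0,1],[[0,0,0],0,1],[[0,0,0],0,1],[[0,0,0],0,1],[[0,0,0.2],0,1],[[0,0,0.2],0,1],[[0,0,0],0,1],[[0,0,0],0,1],[[0,0,0],0,1],[[0,0,0],0,1]]' && python3 -c "
from h import *
st(); p=eyes.read_camera('wrist'); save(p,'w8.png')
for a in [(200,100),(200,400)]: print(ray(p,a,33))
spots(p,'white_tray',5)"
```

```text
t: 29.8
eef_pos: [520.7, -301.9, 76.9]
tcp_rot: [3.142, -0.0, -0.087]
ft_force: [-0.1, 0.0, -0.8]
opening: 0.337
grip_force: 30.0
t: 31.05
eef_pos: [521.1, -318.6, 52.9]
tcp_rot: [3.141, -0.0, -0.087]
ft_force: [0.5, -0.3, -0.9]
opening: 0.337
grip_force: 30.0
t 31.05 [ 521.1 -318.6   52.9] [ 3.141 -0.    -0.087] F [ 0.5 -0.3 -0.9] op 0.337 grip 30.0 j6 1.0
[ 563.54047922 -203.70806096   33.        ]
[ 546.69765803 -397.08177197   33.        ]
  spot white_tray 0.6 [234. 318.] [ 517.3 -345.6]
```

View pics/w8.png

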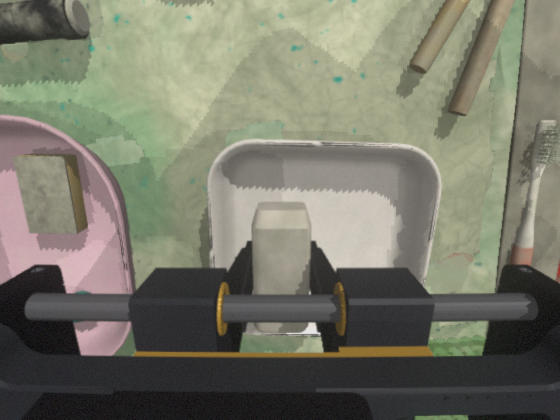

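White bar sits over the left half of the white tray (rims at columns 210 and 441, bar at column 281); clear to go down.

```bash
python3 -m inch '[[[-0.04,0.03,0.2],0,1],[[0,0,0.25],0,1],[[0,0,0.1],0,1],[[0,0,0.06],0,1],[[0,0,0.04],0,1],[[0,0,0],0,1],[[0,0,0],0,0.3],[[0,0,0],0,0.2],[[0,0,0],0,0.2],[[0,0,0],0,0.2]]' && python3 -m inch '[[[0,0,-0.1],0,0.2],[[0,0,-0.4],0,0.2],[[0,0,-0.5],0,0.2],[[0,0,-0.5],-0.5,0],[[-0.3,-0.5,0],-0.5,0],[[-0.3,-0.8,0],0,0],[[-0.3,-0.8,0],0,0],[[-0.3,-0.8,0],0,0],[[-0.2,-0.8,0],0,0],[[0,-0.8,0],0,0]]' && python3 -m inch '[[[0,-0.8,0],0,0],[[0,-0.8,0],0,0],[[0,-0.8,0],0,0],[[0,-0.8,0],0,0],[[0,-0.8,0],0,0],[[0,-0.8,0],0,0],[[0,-0.8,0],0,0],[[0,0,0],0,0],[[0,0,0],0,0],[[0,0,0],0,0]]'
python3 - <<'E'
from h import *
p=eyes.read_camera("wrist"); save(p,"w9.png",(120,300,100,460),2.2); st()
for a in range(2): outline(p,"bob",12,1); spots(p,"bob",0,1); spots(p,"bob",10,1); p=eyes.read_camera("wrist")
E
```

```text
t: 32.4
eef_pos: [518.5, -320.1, 13.8]
tcp_rot: [3.141, -0.0, -0.087]
ft_force: [0.5, 1.1, -0.4]
opening: 0.4
grip_force: 0.0
t: 33.65
eef_pos: [435.0, -48.0, 104.2]
tcp_rot: [3.141, -0.0, -0.0]
ft_force: [1.1, -0.7, -0.1]
opening: 0.498
grip_force: 0.0
t: 34.9
eef_pos: [435.8, 285.7, 103.8]
tcp_rot: [3.141, 0.0, -0.001]
ft_force: [-0.1, -0.4, -0.2]
opening: 0.499
grip_force: 0.0
t 34.95 [435.8 285.7 103.8] [ 3.141e+00 -0.000e+00 -1.000e-03] F [-0.5  0.5 -0.3] op 0.506 grip 0.0 j6 2.03
bob 0.73 [216. 246.] [427.6 318. ] [20.5 54.3] 82.0
  spot bob 0.71 [224. 248.] [424.4 317.2]
  spot bob 0.71 [224. 248.] [427.7 316.1]
bob 0.78 [219. 247.] [425.4 318.8] [20.5 59. ] 75.7
  spot bob 0.74 [224. 247.] [424.4 318.7]
  spot bob 0.74 [224. 247.] [427.7 317.6]
```

View pics/w9.png

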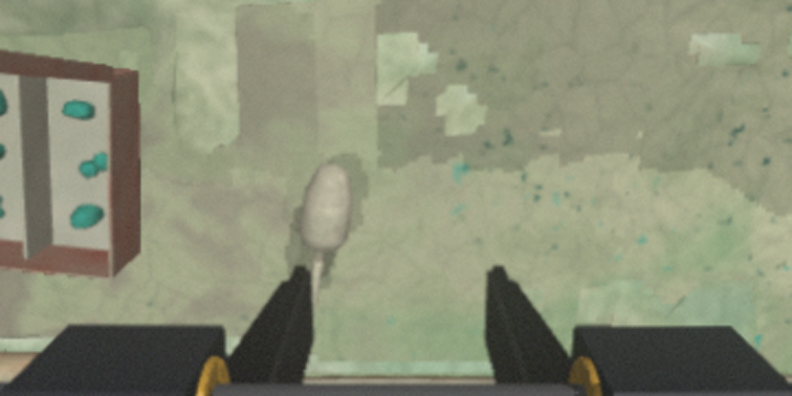

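The bob is the off-white barrel at crop (327,208), pin pointing to the robot, tilted about 10° clockwise; nothing within the fingers' way (tin edge at crop column 140).

```bash
python3 -m inch '[[[-0.07,-0.28,0],0,0],[[-0.06,-0.25,0],0,0],[[0,0,0.3],1,0],[[0,0,0.4],1,0],[[0,0,0.4],0,0],[[0,0,0.3],0,0],[[0,0,0.15],0,0],[[0,0,0.1],0,0],[[0,0,0],0,0],[[0,0,0],0,0.3]]' && python3 -m inch '[[[0,0,0],0,1],[[0,0,0],0,1],[[0,0,0],0,1],[[0,0,0],0,1],[[0,0,0],0,1],[[0,0,0],0,1],[[0,0,-0.1],0,1],[[0,0,-0.2],0,1],[[0,0,-0.4],0,1],[[0,0,-0.5],0,1]]' && python3 -c "
from h import *
st(); p=eyes.read_camera('wrist'); save(p,'w10.png',(150,330,150,450),2)"
```

```text
t: 36.6
eef_pos: [428.0, 318.7, 5.1]
tcp_rot: [-3.141, -0.001, -0.174]
ft_force: [0.4, 0.2, 0.2]
opening: 0.438
grip_force: 0.0
t: 37.85
eef_pos: [427.7, 318.4, 77.7]
tcp_rot: [3.141, 0.0, -0.174]
ft_force: [0.5, 0.1, 0.3]
opening: 0.217
grip_force: 30.0
t 37.85 [427.7 318.4  77.7] [ 3.141  0.    -0.174] F [0.5 0.1 0.3] op 0.217 grip 30.0 j6 2.26
```

View pics/w10.png

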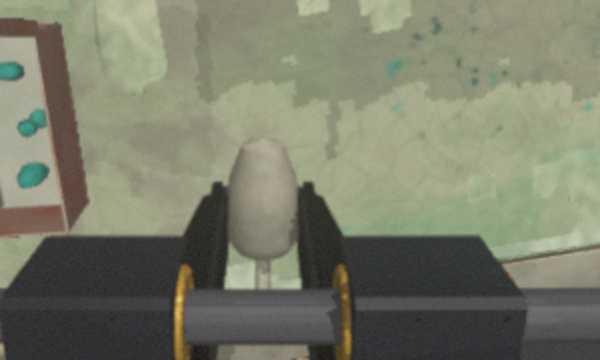

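```bash
python3 -m inch '[[[0,0,0],-0.5,1],[[0,0,0],-0.5,1],[[0.16,0.75,0],0,1],[[0.16,0.75,0],0,1],[[0.16,0.75,0],0,1],[[0.16,0.75,0],0,1],[[0.16,0.75,0],0,1],[[0.16,0.75,0],0,1],[[0.16,0.75,0],0,1],[[0.16,0.75,0],0,1]]' && python3 -m inch '[[[0.16,0.75,0],0,1],[[0.16,0.75,0],0,1],[[0.16,0.75,0],0,1],[[0.16,0.75,0],0,1],[[0.16,0.75,0],0,1],[[0.16,0.75,0],0,1],[[0.16,0.75,0],0,1],[[0.05,0.15,0],0,1],[[0,0,0.2],0,1],[[0,0,0],0,1]]' && python3 -c "
from h import *
st(); p=eyes.read_camera('wrist'); save(p,'w11.png')
spots(p,'white_tray',5)"
```

```text
t: 39.15
eef_pos: [473.2, -48.4, 77.1]
tcp_rot: [3.141, -0.001, -0.087]
ft_force: [0.8, 0.6, 1.0]
opening: 0.223
grip_force: 30.0
t: 40.4
eef_pos: [514.3, -373.9, 63.4]
tcp_rot: [-3.14, 0.002, -0.086]
ft_force: [0.4, -0.3, -0.5]
opening: 0.218
grip_force: 30.0
t 40.4 [ 514.3 -373.9   63.4] [-3.14e+00  2.00e-03 -8.60e-02] F [ 0.4 -0.3 -0.5] op 0.218 grip 30.0 j6 0.92
```

View pics/w11.png

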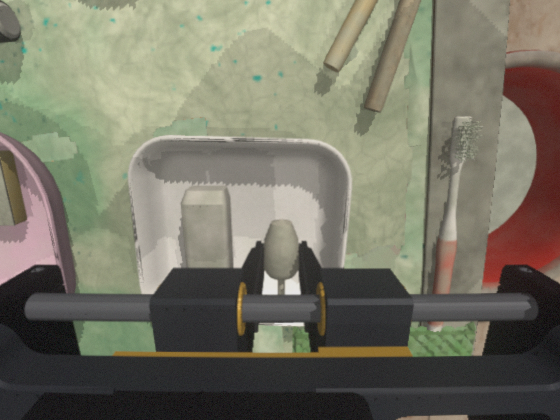

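The bob hangs over the right half of the white tray (column 281), the white bar stands apart at column 206; clear to lower.

```bash
python3 -m inch '[[[0,0.03,0.25],0,1],[[0,0,0.3],0,1],[[0,0,0.15],0,1],[[0,0,0.08],0,1],[[0,0,0.04],0,1],[[0,0,0],0,1],[[0,0,0],0,0.5],[[0,0,0],0,0.35],[[0,0,0],0,0.35],[[0,0,0],0,0.35]]' && python3 -m inch '[[[0,0,-0.1],0,0.35],[[0,0,-0.4],0,0.35],[[0,0,-0.6],0,0.35],[[0,0,-0.6],0,0.35],[[-0.3,0,-0.6],0,0.35],[[-0.5,0,-0.6],0,0.35],[[0,-0.5,-0.3],0,0.35],[[0,-0.5,0],0,0.35],[[0,0,0],0,0.35],[[0,0,0],0,0.35]]'
python3 - <<'E'
from h import *
st(); p=eyes.read_camera("wrist"); save(p,"end.png")
p2=eyes.read_camera("top")
for n,h in dict(wax_bar_green=36,sand_pad=22,wax_bar_white=34,bob=20,pink_tray=35,white_tray=33,stone_00=18).items(): outline(p,n,h,1); outline(p2,n,h,1)
for n in ["torch","powder_pot"]: spots(p2,n,0,1)
E
```

```text
t: 41.75
eef_pos: [514.7, -377.5, 15.5]
tcp_rot: [3.141, -0.0, -0.087]
ft_force: [1.4, -1.8, -0.6]
opening: 0.321
grip_force: 0.0
t: 43.0
eef_pos: [472.2, -314.0, 207.7]
tcp_rot: [3.141, -0.0, -0.087]
ft_force: [0.8, -0.3, 0.4]
opening: 0.329
grip_force: 0.0
t 43.0 [ 472.2 -314.   207.7] [ 3.141 -0.    -0.087] F [ 0.8 -0.3  0.4] op 0.329 grip 0.0 j6 0.95
wax_bar_green 0.88 [161.  75.] [530.6 -84.2] [48.3 86.5] 85.7
wax_bar_green 0.62 [218. 319.] [530.  -79.5] [36.1 81.7] 84.6
sand_pad 0.97 [121. 136.] [ 568. -161.] [42.6 53.4] 84.4
sand_pad 0.73 [206. 352.] [ 565.6 -161.6] [36.7 58.7] 83.4
wax_bar_white 0.76 [155. 281.] [ 518.2 -318. ] [31.9 72.9] 85.8
wax_bar_white 0.73 [163. 361.] [ 669.4 -168.8] [78.1 25.2] 87.8
bob 0.63 [147. 332.] [ 511.8 -376. ] [18.6 58.6] 87.2
pink_tray 0.77 [156. 103.] [ 531.4 -112.7] [204.1 191.7] 83.4
pink_tray 0.77 [214. 345.] [ 552.4 -134.3] [223.  160.9] 50.8
white_tray 0.57 [146. 310.] [ 518.  -344.1] [151.6 142.6] 82.9
white_tray 0.85 [243. 412.] [ 510.8 -300.9] [142.2  94.8] 28.3
stone_00 0.57 [200. 153.] [ 477.1 -155. ] [26.5 23.8] 84.9
stone_00 0.21 [245. 416.] [ 490.7 -317.2] [36.7 25.4] 60.2
  spot torch 0.58 [164. 355.] [ 677.8 -164.6]
  spot powder_pot 0.81 [156. 317.] [692.1 -69.5]
```

View pics/end.png

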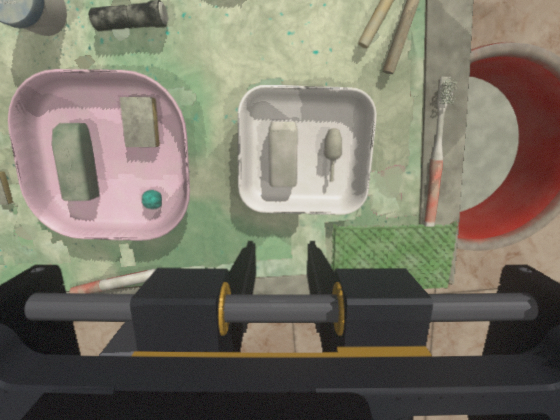

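All five things lie flat and apart in their trays: green bar (161,75), pad (121,138), stone (200,153), white bar (155,283) and bob (147,332). The torch and pot have not moved.

```bash
python3 -c "
from cell import env
print(env.job_done())"
```

```text
the job is handed in; nothing more can be done
None
```

Both kits are made up and the job was handed in at about 43 s of the 123 s allowed; the hand-in call returned no verdict, but the last pictures show all five things flat and apart in their trays, with the torch and pot where they were.

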